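Sweep the loose terminal nuts into the bench tray

ROBOT

A 6-joint arm with a two-finger parallel gripper is mounted at the origin on the work surface. World frame = base frame: x ahead of the robot, y to its left, z up, the work surface at z = 0. Lengths are in m, angles in rad, forces in N, time in s.
With the tool pointing down it reaches from about 0.35 to 0.975 m from the base axis. Payload 7.1 kg.
Tool frame: the origin (TCP) lies on the centre line of the jaws, within the pads' length; the fingertips stand 22 mm ahead of it and the grasp point (between the pads) lies 3 mm ahead of it (tcp_to_tips is the z of the fingertips in the tool frame, in m); z points along the fingers, y is the line along which they close (so a half turn about z gives the same grasp; the last joint's range is limited). The gripper opens to 88 mm and grips with 3 to 60 N. Pads are 20 mm wide; open, the fingers measure 115 mm over their backs; the gripper's body (75 mm by 178 mm) begins 61 mm behind the grasp point.
Start: joints at [1.306, 0.423, 1.63, -0, 1.089, -0.019], TCP at [0.152, 0.606, 0.245] pointing down, gripper open.
Joint ranges: [-3, 3], [-0.9, 2.11], [0.09, 2.58], [-1.31, 4.45], [0.11, 2.69], [-2.54, 2.54]. Speed limits (rad/s): [2.39, 2.39, 3.01, 3.14, 3.14, 3.14].

INTERFACE

Orientations are given as a rotation vector (axis times angle).
In Python, from bench import * gives the robot as it stands.
- The arm moves only by the shell command python3 -m handwheel 'ROWS' [OPENING] [FORCE]. ROWS is text: rows parted by semicolons, each of 6 numbers parted by spaces: the shift along the world's x, y, z scaled (see below), then the turn, a rotation vector about the world's x, y, z scaled (see below). In form: tx ty tz ax ay az; .... A call has 1 to 20 rows; each row is the pose to reach, as a shift and turn from the pose commanded when the call began; what a row does not reach only later rows make up. The controller multiplies each number of a shift by 50 cm and each number of a turn by 90 degrees. A row lasts 1/10 s, in which the tool goes at most 50 mm and 8.59 degrees, less where a joint would pass 70% of its speed; a pose out of reach is approached as far as the arm can. A call with a number of a shift or a turn outside -1 to 1 is refused whole. A call with a gripper value outside its range is refused whole. OPENING is the opening, from -1 (shut) to 1 (fully open), set as the call begins (- or left out, the last holds). The fingers move at their own pace and stop on an object; FORCE is the grip in N (left out, the last holds). Time passes only in rows, so rows that repeat a pose let the fingers close. It gives the time, the measured TCP pose, the force, the opening and the grip force at its end, in the units of the state.
- get_state(): the state, without advancing time (a new reading comes with each control period).
- camera(name): name is "side" or "top"; returns a dict with "color" (384x512x3 uint8, red, green, blue), "K" (3x3 intrinsics, pixels), "R" (3x3) and "t" (3): a world point X has camera coordinates R X + t. Camera axes: x right, y down, z forward; pixel columns grow to the right and rows downward; lengths in m; the calibration is good to about 2 mm. A picture is of the moment at which its call begins. There is no depth.
- job_done(): hands the job in; it is judged then, once.
Trained networks look in a picture, given as the dict that the camera call returned (one of the last four; its "shot" number tells which), for a name from the list of things; names that differ only in an ending like _2 or _b are one class to them, and where a whole thing is asked for, a point or a joint stands for the part that bears it (a point fixed in the world has none). Each returns a list of dicts, best first, with "confidence" (0 to 1); they miss things now and then, are a little off and sometimes report something else, mostly with a low value. They report only what shows in the picture. A call takes as long as a camera call.
- trace(picture, target): "pixels" (384x512 bool, what is visible of it).
- landmark_of(picture, target): "position" ([x, y, z] in m, in world coordinates, good to about 4 mm: a listed point, or the origin of a listed thing).
The state is a dict: "clock": time; "joints": joint angles; "joint_velocities": joint speeds; "effort": joint torques, N m; "tcp_pos": TCP position; "ee_rot": TCP orientation; "contact_force": force on the tool from outside, world axes, zero at the start; "moment": the same for the moment, N m; "grip_width": opening from 0.0 (shut) to 1.0 (fully open); "gripper_force": force on a finger pad.
Only numpy, scipy, OpenCV 4.12 (cv2) and the standard library are available. Lean on these libraries where they do the work, as an engineer would, in place of code of your own. Each camera call takes 0.05 s, during which the arm holds its last target. There are 200 camera calls.

TASK

Clear the bench before the test box is switched on: with the fingers, sweep the three loose brass terminal nuts across the rubber mat and in through the open front of the steel tray, until all three lie wholly on the tray's flat floor. Only push the nuts, never pinch, squeeze or lift one. Leave the glass valve, the ceramic fuse holder, the meter with its glass flap and the rocker switch as they are.

Things in the scene. Friction and masses are not known exactly. Their poses are not given: they have to be found in the camera images.
- nut1: Knurled brass terminal nut lying flat and loose on the mat: knurled disc 20 mm across and 11 mm high, with a collar 13 mm across and 3 mm high on top (14 mm overall), 17 to 34 g, slides freely. Origin at the centre of its underside, z up. The three nuts are alike.
- nut2: Second knurled brass terminal nut, same as nut1.
- nut3: Third knurled brass terminal nut, same as nut1.
- tray: Bare steel scoop tray screwed down on the mat, it cannot move. Own x points from the open front to the back wall, z up, origin at mat-top height. Flat floor 2 mm above the mat from x = -48 mm to the back wall's inner face at x = +58 mm. Inner width 160 mm (y = -80 to +80 mm). Sheet 2 mm; side walls 24 mm high from x = -60 mm to the back wall, which is 32 mm high.
- tray_lip (a point): Middle of the tray's front edge, at mat level (tray x = -64 mm), axes as the tray's. From here a bevelled lip, as wide as the tray, rises 2 mm to the flat floor over 16 mm. The nuts start in front of it, 36 to 136 mm away and up to 95 mm to either side.
- mat: Black rubber mat glued to the steel bench, 600 x 1360 mm, 3 mm thick: its top, on which everything stands, is 3 mm above the bench surface. Origin at the centre of its underside. It does not move.
- valve: Tall glass output valve standing loose on its pins, 124 mm high, 38 mm across, brown base 35 mm across, 75 g, easily knocked over. Origin at the centre of its underside, z up.
- fuse: Cream ceramic fuse holder lying loose, 80 mm (own x) by 32 mm by 32 mm high, brass terminals at both ends, 140 g. Origin at the centre of its underside.
- meter: Chrome bench meter standing loose on rubber feet, 100 mm (own x) by 110 mm (own y), 56 mm high over its terminals, 1.1 kg; dial on top under a hinged glass flap. Origin at the centre of its underside.
- flap (a joint): Hinge of the meter's glass flap: 0 = shut (as it starts), grows as it opens upward, rad.
- testbox: Wooden test box fixed on the mat at the robot's left, 220 mm (own x) by 180 mm, 100 mm high; on top a brown bakelite panel with a rocker switch and three bare brass terminal studs, 122 mm high over all. Origin at the centre of its underside.
- rocker (a joint): Rocker switch on the test box: 0 = off (as it starts), 0.4 rad = on; stays where it is put.

How it is judged:
By the outcome, as a careful person would: the job done as asked, in the order asked, and still so for the second after the job is handed in, with the robot touching nothing.
It also fails if it takes over 53 s, if anything falls off the work surface, if the arm or the gripper's body presses on something with over 40 N, if the wrist force passes 120 N, or if a joint passes its speed limit or range.

## Working session

There is one attempt and no reset: what is moved stays moved. The work goes in short steps, Python scripts to look and compute and a shell command to move; the robot and the scene stay as the last step left them, time stands still between calls to the robot, and variables do not carry over. Pictures are saved under pics/ and viewed, at most 10 in all, crops included, and the job is handed in when it is done.

```bash
mkdir -p pics
python3 - <<'E'
from bench import *
import cv2
s=get_state();print(s['clock'],s['tcp_pos'],s['ee_rot'],s['grip_width'])
for n in("top","side"):
    c=camera(n);cv2.imwrite(f"pics/{n}0.png",cv2.cvtColor(c["color"],cv2.COLOR_RGB2BGR))
    print(n,c["K"].tolist() if hasattr(c["K"],'tolist') else c["K"])
    for t in("nut1","tray","tray_lip","valve","fuse","meter","testbox"):
        print(t,[(round(d["confidence"],2),[round(float(v),3) for v in d["position"]]) for d in landmark_of(c,t)])
print(get_state()['clock'])
E
```

```text
0.0 [0.15193495 0.60571804 0.24392647] [-3.85111967e-01 -3.11769133e+00  2.30743276e-03] 1.0012418840024913
top [[413.4896109714757, 0.0, 250.00558601528388], [0.0, 413.4896109714757, 188.03609412665685], [0.0, 0.0, 1.0]]
nut1 [(0.56, [0.553, 0.164, -0.002]), (0.39, [0.505, 0.12, 0.006]), (0.37, [0.506, 0.017, 0.003])]
tray [(0.83, [0.671, 0.044, -0.002]), (0.47, [0.612, -0.136, 0.003])]
tray_lip [(0.9, [0.607, 0.063, 0.003])]
valve [(0.5, [0.616, -0.137, 0.0]), (0.28, [0.447, -0.089, 0.006])]
fuse [(0.46, [0.598, 0.3, 0.005])]
meter [(0.78, [0.448, -0.09, 0.004])]
testbox []
side [[370.46642153814076, 0.0, 252.41463300904354], [0.0, 370.46642153814076, 190.67941488555564], [0.0, 0.0, 1.0]]
nut1 [(0.6, [0.546, 0.162, 0.002]), (0.57, [0.503, 0.118, 0.005]), (0.57, [0.511, 0.019, 0.002])]
tray [(0.57, [0.667, 0.043, 0.003])]
tray_lip [(0.62, [0.608, 0.07, 0.003])]
valve [(0.93, [0.612, -0.139, 0.003])]
fuse [(0.56, [0.591, 0.3, 0.005])]
meter [(0.58, [0.444, -0.09, 0.004]), (0.39, [0.511, 0.015, 0.002])]
testbox [(0.98, [0.491, 0.544, 0.007])]
0.8
```

View pics/top0.png

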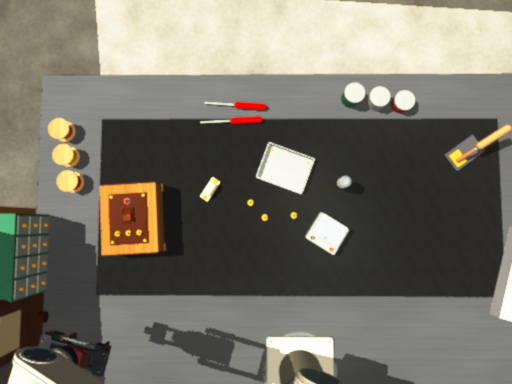

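View pics/side0.png

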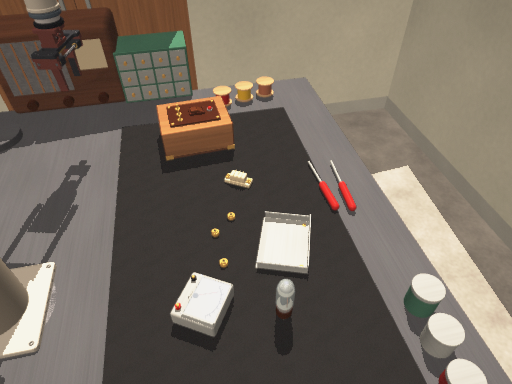

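The top view shows the nuts at about (250,203), (265,217) and (294,215). The tray is at (286,167) with its open front facing the robot, the valve is at (344,182) and the meter at (327,233). Next I'll refine the nut positions and the tray yaw.

```bash
cat > h.py <<'E'
from bench import *
import numpy as np, cv2
def ray(c,u,v,z):
    R=np.array(c["R"]);t=np.array(c["t"]);d=R.T@np.linalg.inv(c["K"])@[u,v,1];o=-R.T@t
    return o+d*(z-o[2])/d[2]
def nuts(c):
    out=[]
    for d in trace(c,"nut1"):
        v,u=np.nonzero(d["pixels"]); 
        if len(u): out.append((round(d["confidence"],2),len(u),ray(c,u.mean(),v.mean(),.010).round(4)[:2]))
    return out
E
python3 - <<'E'
from h import *
for n in("top","side"):
    c=camera(n)
    for o in nuts(c): print(n,*o)
    m=trace(c,"tray")[0]["pixels"].astype(np.uint8)
    h=max(cv2.findContours(m,0,2)[0],key=cv2.contourArea)
    q=cv2.boxPoints(cv2.minAreaRect(h)) if n=="top" else cv2.approxPolyDP(cv2.convexHull(h),8,True)[:,0]
    for p in q: print(p, ray(c,*p,.003).round(3)[:2],ray(c,*p,.027).round(3)[:2])
    print('lip',[d["position"] for d in landmark_of(c,"tray_lip")][:1],[d["position"] for d in landmark_of(c,"tray")][:1])
E
```

```text
[254.90976 177.38782] [0.636 0.147] [0.633 0.147]
[268.27805 141.10245] [0.761 0.102] [0.756 0.102]
[315.40732 158.46585] [ 0.701 -0.059] [ 0.697 -0.056]
[302.03903 194.75122] [ 0.577 -0.012] [ 0.575 -0.01 ]
lip [[0.6064, 0.0674, 0.0025]] [[0.6724, 0.042, 0.0017]]
side 0.74 2847 [0.6686 0.0435]
side 0.59 44 [0.5011 0.1138]
side 0.53 36 [0.5508 0.1631]
side 0.39 63 [0.5083 0.017 ]
[266 212] [0.648 0.161] [0.643 0.139]
[310 217] [0.76  0.117] [0.751 0.096]
[306 272] [ 0.695 -0.048] [ 0.688 -0.063]
[256 266] [ 0.583 -0.006] [ 0.58  -0.023]
lip [] [[0.6712, 0.0439, 0.0001]]
```

```bash
python3 -m handwheel '0.72 -0.856 0 0 0 -0.071;0.72 -0.856 0 0 0 -0.071;0.72 -0.856 0 0 0 -0.071;0.72 -0.856 0 0 0 -0.071;0.72 -0.856 0 0 0 -0.071;0.72 -0.856 0 0 0 -0.071;0.72 -0.856 0 0 0 -0.071;0.72 -0.856 0 0 0 -0.071;0.72 -0.856 0 0 0 -0.071;0.72 -0.856 0 0 0 -0.071;0.72 -0.856 0 0 0 -0.071;0.72 -0.856 0 0 0 -0.071;0.72 -0.856 -0.1 0 0 -0.071;0.72 -0.856 -0.2 0 0 -0.071;0.72 -0.856 -0.29 0 0 -0.071;0.72 -0.856 -0.29 0 0 -0.071;0.72 -0.856 -0.29 0 0 -0.071' -0.72 20
python3 - <<'E'
from h import *
for n in("top","side"):
    c=camera(n);cv2.imwrite(f"pics/{n}1.png",cv2.cvtColor(c["color"],cv2.COLOR_RGB2BGR))
    for o in nuts(c): print(n,*o)
    print([d["position"] for d in landmark_of(c,"nut1")])
a=cv2.imread("pics/side1.png")[150:330,130:350];cv2.imwrite("pics/s1c.png",cv2.resize(a,None,fx=3,fy=3,interpolation=2))
E
```

```text
clock: 3.0
tcp_pos: [0.5117, 0.1786, 0.0998]
ee_rot: [-0.557, -3.09, 0.001]
contact_force: [0.8, -0.2, 0.7]
grip_width: 0.141
gripper_force: 0.0
[[0.5039, 0.0195, 0.0031]]
side 0.46 54 [0.5015 0.114 ]
side 0.35 653 [ 0.6259 -0.1075]
[[0.5043, 0.1155, 0.0034], [0.5117, 0.015, 0.0052], [0.5484, 0.1603, 0.0015]]
```

View pics/s1c.png

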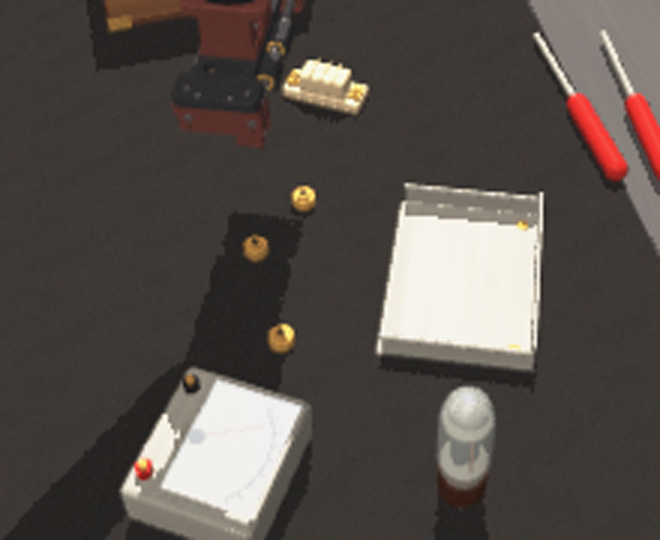

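The close view agrees: all three nuts are where I measured them, and the fingers are behind the first one (left-most, crop 303,198). I'll lower and sweep it in.

```bash
python3 -m handwheel '0 0 -0.08 0 0 0;0 0 -0.138 0 0 0;0 0 -0.138 0 0 0;0.012 -0.006 -0.138 0 0 0;0.024 -0.012 -0.138 0 0 0;0.036 -0.018 -0.138 0 0 0;0.05 -0.024 -0.138 0 0 0;0.075 -0.037 -0.138 0 0 0;0.1 -0.05 -0.138 0 0 0;0.125 -0.063 -0.138 0 0 0;0.15 -0.076 -0.138 0 0 0;0.175 -0.089 -0.138 0 0 0;0.2 -0.102 -0.138 0 0 0;0.225 -0.115 -0.138 0 0 0;0.25 -0.128 -0.138 0 0 0;0.275 -0.141 -0.138 0 0 0;0.295 -0.151 -0.138 0 0 0;0.31 -0.159 -0.138 0 0 0;0.321 -0.165 -0.138 0 0 0;0.321 -0.165 -0.138 0 0 0'
python3 - <<'E'
from h import *
c=camera("side");a=cv2.cvtColor(c["color"],cv2.COLOR_RGB2BGR)[150:330,130:350];cv2.imwrite("pics/s2c.png",cv2.resize(a,None,fx=3,fy=3,interpolation=2))
print([d["position"] for d in landmark_of(c,"nut1")])
E
```

```text
clock: 5.3
tcp_pos: [0.6732, 0.0954, 0.0307]
ee_rot: [0.559, 3.091, 0.0]
contact_force: [-0.5, -0.1, 0.1]
grip_width: 0.134
gripper_force: 0.0
[[0.5033, 0.1111, 0.0016], [0.5105, 0.0136, 0.0031]]
```

View pics/s2c.png

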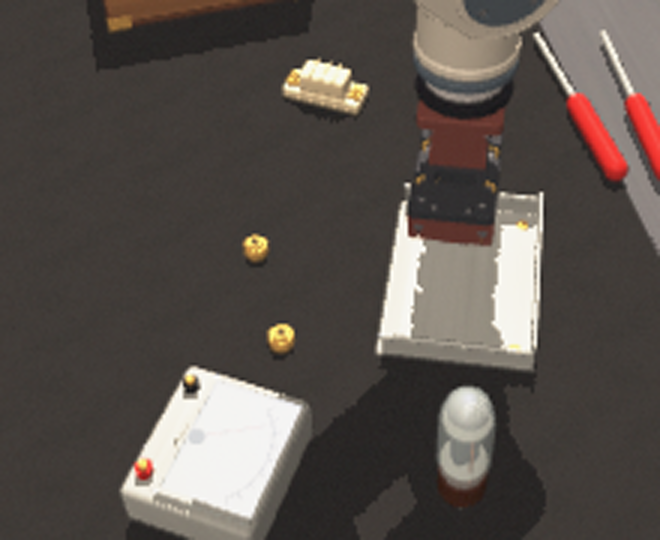

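```bash
python3 -m handwheel '-0.03 0.011 0 0 0 0;-0.056 0.021 0.02 0 0 0;-0.1 0.03 0.12 0 0 0;-0.2 0.04 0.14 0 0 0;-0.29 0.055 0.14 0 0 0;-0.38 0.065 0.14 0 0 0;-0.418 0.069 0.14 0 0 0;-0.418 0.069 0.14 0 0 0'
python3 - <<'E'
from h import *
for n in("top","side"):
    c=camera(n);print(n,[(d["confidence"],d["position"]) for d in landmark_of(c,"nut1")],nuts(c))
a=cv2.cvtColor(c["color"],cv2.COLOR_RGB2BGR)[150:330,130:350];cv2.imwrite("pics/s3c.png",cv2.resize(a,None,fx=3,fy=3,interpolation=2))
E
```

```text
clock: 6.2
tcp_pos: [0.4597, 0.1304, 0.1013]
ee_rot: [-0.555, -3.09, 0.002]
contact_force: [0.4, -0.9, 0.8]
grip_width: 0.14
gripper_force: 0.0
top [(0.54, [0.5054, 0.0176, 0.006]), (0.46, [0.6929, 0.0882, 0.0024])] []
side [(0.44, [0.5125, 0.0192, 0.0034]), (0.43, [0.6881, 0.0874, 0.0054]), (0.39, [0.5024, 0.1193, 0.0032])] [(0.54, 54, array([0.5083, 0.0156])), (0.49, 55, array([0.5012, 0.113 ])), (0.48, 38, array([0.692 , 0.0897]))]
```

View pics/s3c.png

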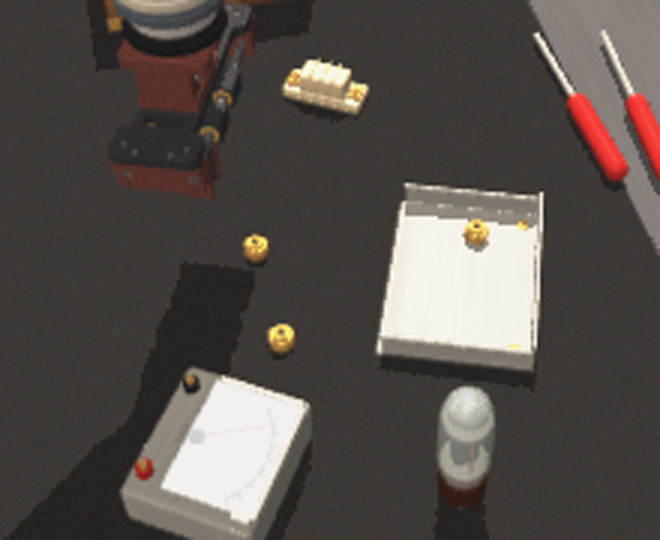

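Nut 1 is well inside the tray (crop 476,232). Nut 2 is next.

```bash
python3 -m handwheel '0 0 -0.08 0 0 0;0 0 -0.14 0 0 0;0 0 -0.14 0 0 0;0.02 -0.006 -0.14 0 0 0;0.038 -0.012 -0.14 0 0 0;0.053 -0.017 -0.14 0 0 0;0.08 -0.028 -0.14 0 0 0;0.11 -0.04 -0.14 0 0 0;0.14 -0.052 -0.14 0 0 0;0.17 -0.064 -0.14 0 0 0;0.2 -0.076 -0.14 0 0 0;0.23 -0.088 -0.14 0 0 0;0.26 -0.1 -0.14 0 0 0;0.29 -0.112 -0.14 0 0 0;0.32 -0.124 -0.14 0 0 0;0.345 -0.134 -0.14 0 0 0;0.365 -0.142 -0.14 0 0 0;0.38 -0.148 -0.14 0 0 0;0.39 -0.152 -0.14 0 0 0;0.39 -0.152 -0.14 0 0 0'
```

```text
clock: 8.5
tcp_pos: [0.659, 0.054, 0.0307]
ee_rot: [0.559, 3.091, 0.0]
contact_force: [0.2, 0.2, -0.7]
grip_width: 0.139
gripper_force: 0.0
```

```bash
python3 -m handwheel '-0.03 0.011 0 0 0 0;-0.056 0.021 0.02 0 0 0;-0.1 0.02 0.12 0 0 0;-0.19 0 0.14 0 0 0;-0.28 -0.025 0.14 0 0 0;-0.35 -0.04 0.14 0 0 0;-0.38 -0.045 0.14 0 0 0;-0.38 -0.045 0.14 0 0 0;-0.38 -0.045 0.14 0 0 0'
python3 - <<'E'
from h import *
for n in("top","side"):
    c=camera(n);print(n,[(d["confidence"],d["position"]) for d in landmark_of(c,"nut1")],nuts(c))
a=cv2.cvtColor(c["color"],cv2.COLOR_RGB2BGR)[150:330,130:350];cv2.imwrite("pics/s4c.png",cv2.resize(a,None,fx=3,fy=3,interpolation=2))
print(get_state()["tcp_pos"])
E
```

```text
clock: 9.4
tcp_pos: [0.4694, 0.032, 0.1015]
ee_rot: [0.557, 3.09, 0.001]
contact_force: [0.1, 0.1, 0.2]
grip_width: 0.141
gripper_force: 0.0
top [(0.5, [0.6768, 0.0529, 0.0077]), (0.36, [0.6959, 0.0907, 0.0032])] []
side [(0.59, [0.5119, 0.0171, 0.006]), (0.58, [0.6808, 0.0484, 0.0027]), (0.57, [0.691, 0.0892, 0.0024])] [(0.23, 2858, array([0.6685, 0.0433]))]
[0.46922085 0.0318685  0.10055839]
```

View pics/s4c.png

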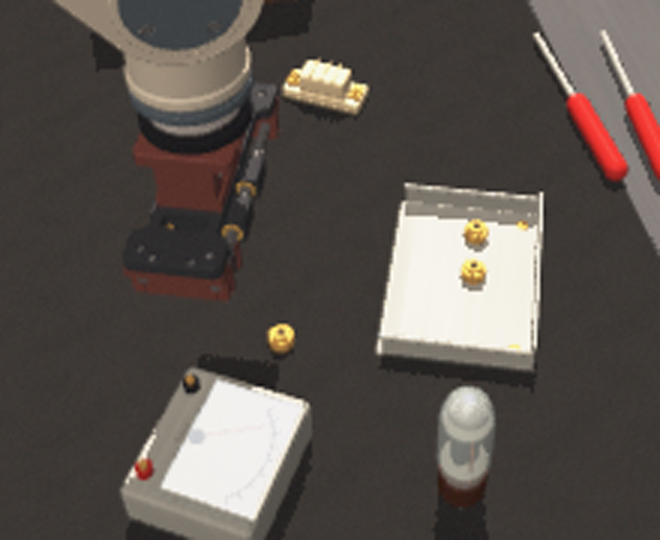

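Run:
```python
from h import *
c=camera("side")
for u,v in((193,368),(311,402),(281,338)): print([ray(c,130+u/3,150+v/3,z).round(3) for z in(.01,.045,.059)])
```

```text
[array([0.437, 0.002, 0.01 ]), array([ 0.439, -0.022,  0.045]), array([ 0.439, -0.032,  0.059])]
[array([ 0.522, -0.048,  0.01 ]), array([ 0.52 , -0.07 ,  0.045]), array([ 0.519, -0.079,  0.059])]
[array([0.509, 0.015, 0.01 ]), array([ 0.507, -0.01 ,  0.045]), array([ 0.506, -0.02 ,  0.059])]
```

Nut 2 is in (crop 473,272). Nut 3 goes next, steered sideways early so the fingers clear the tray's side wall.

```bash
python3 -m handwheel '0 0 -0.08 0 0 0;0 0 -0.14 0 0 0;0 0 -0.14 0 0 0;0.018 -0.007 -0.14 0 0 0;0.034 -0.014 -0.14 0 0 0;0.046 -0.019 -0.14 0 0 0;0.07 -0.018 -0.14 0 0 0;0.095 -0.017 -0.14 0 0 0;0.12 -0.016 -0.14 0 0 0;0.145 -0.015 -0.14 0 0 0;0.17 -0.014 -0.14 0 0 0;0.195 -0.013 -0.14 0 0 0;0.221 -0.012 -0.14 0 0 0;0.247 -0.019 -0.14 0 0 0;0.273 -0.026 -0.14 0 0 0;0.297 -0.033 -0.14 0 0 0;0.317 -0.039 -0.14 0 0 0;0.332 -0.043 -0.14 0 0 0;0.341 -0.046 -0.14 0 0 0;0.341 -0.046 -0.14 0 0 0'
python3 -m handwheel '-0.03 0.011 0 0 0 0;-0.056 0.021 0.02 0 0 0;-0.1 0.05 0.12 0 0 0;-0.18 0.1 0.2 0 0 0;-0.25 0.17 0.25 0 0 0;-0.32 0.24 0.25 0 0 0;-0.38 0.3 0.25 0 0 0;-0.38 0.3 0.25 0 0 0;-0.38 0.3 0.25 0 0 0'
python3 - <<'E'
from h import *
for n in("top","side"):
    c=camera(n);print(n,[(d["confidence"],d["position"]) for d in landmark_of(c,"nut1")])
a=cv2.cvtColor(c["color"],cv2.COLOR_RGB2BGR)[150:330,130:350];cv2.imwrite("pics/s5c.png",cv2.resize(a,None,fx=3,fy=3,interpolation=2))
E
```

```text
clock: 11.75
tcp_pos: [0.6395, 0.0085, 0.0306]
ee_rot: [0.559, 3.091, 0.0]
contact_force: [0.4, -0.7, 0.0]
grip_width: 0.142
gripper_force: 0.0
clock: 12.65
tcp_pos: [0.4475, 0.1597, 0.1564]
ee_rot: [0.553, 3.092, 0.0]
contact_force: [0.8, 0.7, 0.4]
grip_width: 0.138
gripper_force: 0.0
top [(0.6, [0.6779, 0.0523, 0.0046]), (0.5, [0.6557, 0.0056, 0.0066]), (0.34, [0.5406, -0.0026, 0.0008])]
side [(0.63, [0.6787, 0.0504, 0.0042]), (0.49, [0.6892, 0.0893, 0.0023]), (0.39, [0.6613, 0.0, 0.0034]), (0.29, [0.593, 0.2958, 0.0045])]
```

View pics/s5c.png

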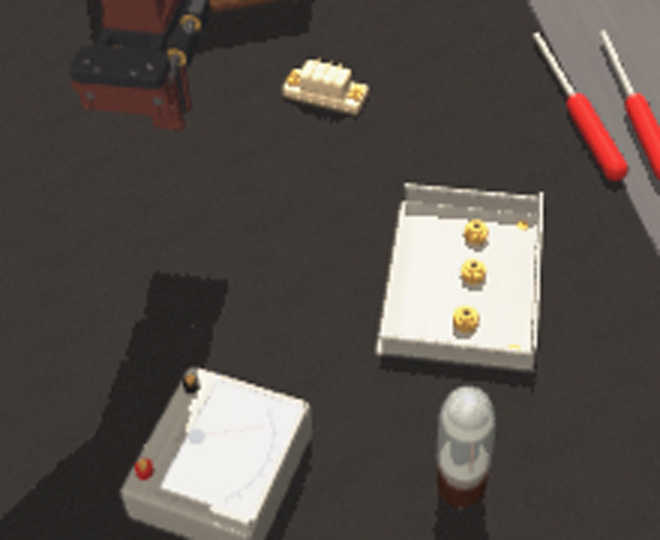

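All three nuts lie mid-floor in the tray (crop 476,232; 473,272; 466,320). The valve, fuse holder and meter haven't moved, and the arm is clear.

```bash
python3 -c "
from bench import *
print(job_done())"
```

```text
the job is handed in; nothing more can be done
None
```

All three nuts were swept by pushing alone to the middle of the tray floor; the valve, fuse holder and meter look unmoved, the arm never went near the rocker switch, and the job was handed in at about 13 s.

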